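Stand the ring mandrel in the holder cup

ROBOT

A 7-joint arm with a two-finger parallel gripper is mounted at the origin on the work surface. World frame = base frame: x ahead of the robot, y to its left, z up, the work surface at z = 0. Lengths are in m, angles in rad, forces in N, time in s.
With the tool pointing down it reaches from about 0.4 to 0.85 m from the base axis. Payload 4.5 kg.
Tool frame: the origin (TCP) lies midway between the tips of the shut fingers; the grasp point (between the pads) lies 19 mm behind it; z points along the fingers, y is the direction in which the jaws open and shut (so a half turn about z gives the same grasp; the last joint's range is limited). The gripper opens to 88 mm and grips with 3 to 60 N. Pads are 18 mm wide; open, the fingers measure 123 mm over their backs; the gripper's body (75 mm by 187 mm) begins 45 mm behind the grasp point.
Start: joints at [-1.236, 0.689, -0.195, 1.565, 0.157, 0.902, -0.215], TCP at [0.185, 0.597, 0.239] pointing down, gripper open.
Joint ranges: [-3.01, 3.01], [-0.46, 2.08], [-1.47, 1.51], [0.13, 2.56], [-1, 4.14], [0.04, 2.09], [-2.66, 2.66]. Speed limits (rad/s): [2.57, 2.57, 3.14, 3.14, 3.14, 3.14, 3.14].

INTERFACE

Orientations are given as a unit quaternion [x, y, z, w].
In Python, from plant import get_state, snapshot, finish_job, regions_of gives the robot as it stands.
- The arm moves only by the tool send_rows, never from a script. Its argument "series" is a list of rows, each an object of numbers: "grip": the opening, from 0 (shut) to 1 (fully open); "dx", "dy", "dz": the shift along the tool's x, y, z in mm; "turn": the turn about the tool's z in rad. A call has 1 to 20 rows; each row shifts and turns the commanded pose from where the row before left it, along the tool's axes as they then stand; what a row does not reach is not made up. A row lasts 1/10 s, in which the tool goes at most 50 mm and 8.59 degrees, less where a joint would pass 70% of its speed; a pose out of reach is approached as far as the arm can. A call is refused whole if a number of a shift passes 50 or a number of a turn 0.15, either way. A call with a gripper value outside its range is refused whole. The fingers move at their own pace and stop on an object; "force" is the grip in N (left out, the last holds). Time passes only in rows, so rows that do not move let the fingers close. It gives the time, the measured TCP pose, the force and the opening at its end, in the units of the state.
- get_state(): the state, without advancing time (a new reading comes with each control period).
- snapshot(name): name is "scene" or "top" or "wrist"; returns a dict with "img" (384x512x3 uint8, red, green, blue), "depth" (384x512 float32, m along the optical axis (not along the pixel's ray), 0 where there is no reading), "fov_y" (degrees; the focal length in pixels is half the picture's height over the tangent of half this angle, whatever the lens; pixels are square), "cx", "cy" (the principal point, pixels), "R" (3x3) and "t" (3): a world point X has camera coordinates R X + t. Camera axes: x right, y down, z forward; pixel columns grow to the right and rows downward; lengths in m; the calibration is good to about 2 mm. A picture is of the moment at which its call begins.
- finish_job(): hands the job in, once; it reports no verdict.
Trained networks look in a picture, given as the dict that the camera call returned (one of the last four; its "shot" number tells which), for a name from the list of things; names that differ only in an ending like _2 or _b are one class to them, and where a whole thing is asked for, a point or a joint stands for the part that bears it (a point fixed in the world has none). Each returns a list of dicts, best first, with "score" (0 to 1); they miss things now and then, are a little off and sometimes report something else, mostly with a low value. They report only what shows in the picture. A call takes as long as a camera call. They do not tell look-alikes from the thing itself.
- regions_of(picture, target): "pixels" (384x512 bool, what is visible of it) and "extent" ([left, top, right, bottom] in pixels, round what is visible of it).
The state is a dict: "clock": time; "q": joint angles; "qd": joint speeds; "joint_torque": joint torques, N m; "tool_pos": TCP position; "eef_rot": TCP orientation; "contact_force": force on the tool from outside, world axes, zero at the start; "moment": the same for the moment, N m; "opening": opening from 0.0 (shut) to 1.0 (fully open).
Only numpy, scipy, OpenCV 4.12 (cv2) and the standard library are available. Lean on these libraries where they do the work, as an engineer would, in place of code of your own. Each camera call takes 0.05 s, during which the arm holds its last target.

TASK

Put the ring mandrel away: of the three tools in the sloping rest on the jeweller's bench, take the one with the thick, smoothly tapering round steel shaft and stand it in the tall steel cup, handle up, lowering it in until its end is on the bottom rather than dropping it in. Leave the other two tools in the rest and the cup standing.

Things in the scene. Friction and masses are not known exactly. Their poses are not given: they have to be found in the camera images.
- mandrel_mid (a point): Ring mandrel, 170 mm, 175 g; point on its axis at mid-length. Smooth round steel shaft 105 mm long, diameter 12 mm at its free end to 19; wooden handle 65 mm long, diameter 22. Own z runs along it to the handle's end (85 mm away). Starts in one of 3 guides, 85 mm apart, of a sloping rest, about 35 degrees off vertical, handle up and leaning to the robot; lies there loosely and lifts straight out.
- cup: Tall steel cup, loose, 0.5 kg: a straight cylinder 48 mm across, 85 mm high, open on top; wall 4 mm, bottom 8 mm thick (inside 40 mm across, 77 mm deep). Origin at the centre of its underside, z up. Stands on the robot's right near a low steel bowl and a white lidded jar, in varying places. The mandrel let go in it leans on the rim by up to 18 degrees.
- file_mid (a point): Square file, stays in the rest: handle, length, point and axes as for the mandrel; shaft a 12 mm square bar with a brass ferrule. Tools swap guides. The rest is fixed dark steel, 240 mm wide, 112 mm high (handle tops 165 mm); its plate lies under the tools and ends 112 mm from their lower ends, so the last 58 mm of each handle stand free all round.
- burnisher_mid (a point): Ball burnisher, stays in the rest: handle, length, point and axes as for the mandrel; shaft a thin rod, 7 mm in diameter, with a 12 mm ball at its end and a brass ferrule at the handle.
Mind the look-alikes: they are no part of the job. Leave any red look-alike of the part that bears mandrel_mid alone.

How it is judged:
By the outcome, as a careful person would: the job done as asked, in the order asked, and still so for the second after the job is handed in, with the robot touching nothing.
It also fails if it takes over 40 s, if anything falls off the work surface, if the arm or the gripper's body presses on something with over 40 N, if the wrist force passes 120 N, or if a joint passes its speed limit or range.

## Working session

There is one attempt and no reset: what is moved stays moved. The work goes in short steps, Python scripts to look and compute and a tool call to move; the robot and the scene stay as the last step left them, time stands still between calls to the robot, and variables do not carry over. Pictures are saved under pics/ and viewed, and the job is handed in when it is done.

Besides the shell and the picture viewer there is one more tool, called as name([rows], argument=value, ...), one row to a line, values as JSON. send_rows: Moves the arm, as the interface text tells. Its arguments: {"type":"object","properties":{"series":{"type":"array","items":{"type":"object","properties":{"grip":{"type":"number"},"dx":{"type":"number"},"dy":{"type":"number"},"dz":{"type":"number"},"turn":{"type":"number"}}}},"force":{"type":"number"}},"required":["series"]}

```bash
ls; mkdir -p pics
cat > h.py <<'E'
import numpy as np, cv2
from plant import get_state, snapshot, finish_job, regions_of
def save(p,n,s=1): cv2.imwrite('pics/'+n+'.png',cv2.cvtColor(p['img'],cv2.COLOR_RGB2BGR))
def cloud(p):
    H,W=p['depth'].shape; f=H/2/np.tan(np.radians(p['fov_y'])/2)
    u,v=np.meshgrid(np.arange(W),np.arange(H)); d=p['depth']
    c=np.stack([(u-p['cx'])/f*d,(v-p['cy'])/f*d,d],-1)
    return (c-np.array(p['t']))@np.array(p['R'])
E
python3 - <<'E'
from h import *
s=get_state(); print({k:np.round(v,3).tolist() for k,v in s.items()})
for n in ['scene','top']:
    p=snapshot(n); save(p,n+'1'); c=cloud(p)
    np.savez('/tmp/%s1.npz'%n,c=c,img=p['img'],d=p['depth'])
    for t in ['mandrel_mid','cup','file_mid','burnisher_mid']:
        for r in regions_of(p,t)[:3]:
            m=r['pixels']&(p['depth']>0); print(n,t,round(r['score'],2),r['extent'],m.sum(),np.median(c[m],0).round(3) if m.any() else None)
E
```

```text
pics
{'clock': 0.0, 'q': [-1.236, 0.69, -0.194, 1.566, 0.157, 0.903, -0.215], 'qd': [0.0, -0.002, 0.001, 0.0, 0.0, 0.002, -0.001], 'joint_torque': [-0.0, -52.757, -1.268, -15.343, -0.053, 0.007, 0.0], 'tool_pos': [0.185, 0.596, 0.238], 'eef_rot': [0.15, 0.989, -0.001, -0.0], 'contact_force': [-0.593, -0.406, -0.011], 'moment': [-0.001, 0.057, -0.021], 'opening': 0.999}
scene mandrel_mid 0.87 [291.5, 183.6, 305.5, 232.5] 327 [0.516 0.276 0.108]
scene mandrel_mid 0.63 [389.4, 207.2, 421.5, 252.4] 313 [0.579 0.601 0.016]
scene mandrel_mid 0.55 [280.6, 162.7, 304.7, 190.5] 119 [0.358 0.268 0.019]
scene cup 0.59 [145.7, 235.3, 166.3, 265.1] 382 [ 0.629 -0.15   0.054]
scene file_mid 0.61 [237.6, 197.8, 256.4, 253.7] 310 [0.572 0.116 0.117]
scene burnisher_mid 0.6 [266.3, 187.6, 281.5, 242.6] 246 [0.537 0.193 0.129]
top mandrel_mid 0.78 [71.7, 123.7, 93.9, 181.3] 385 [0.575 0.602 0.017]
top mandrel_mid 0.73 [195.0, 151.1, 205.4, 176.1] 192 [0.498 0.271 0.145]
top mandrel_mid 0.57 [181.9, 211.2, 217.2, 265.6] 446 [0.332 0.281 0.018]
top cup 0.97 [347.3, 119.5, 370.9, 148.2] 422 [ 0.617 -0.151  0.055]
top file_mid 0.53 [253.5, 130.8, 274.3, 156.7] 202 [0.559 0.115 0.139]
top burnisher_mid 0.71 [232.0, 150.8, 239.4, 168.1] 93 [0.517 0.189 0.16 ]
```

View pics/scene1.png

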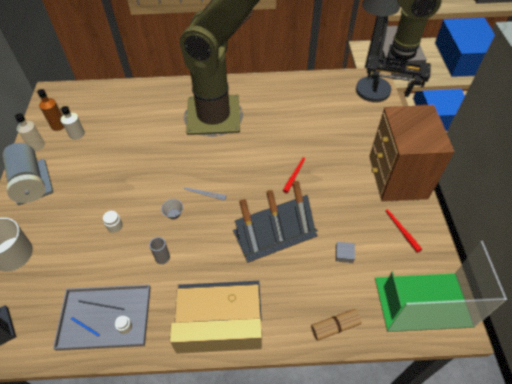

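View pics/top1.png

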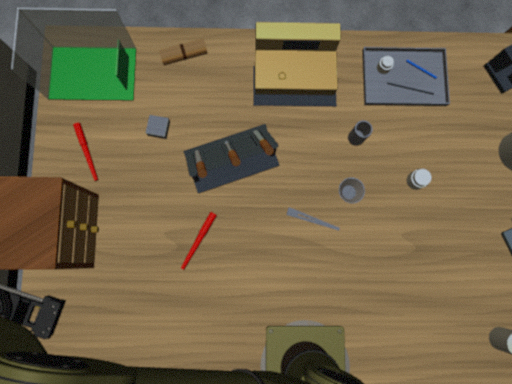

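Run:
```python
from h import *
a=np.load('/tmp/scene1.npz'); b=np.load('/tmp/top1.npz')
A=cv2.resize(a['img'][170:270,225:325],(400,400),interpolation=cv2.INTER_CUBIC)
B=cv2.resize(b['img'][110:210,180:280],(400,400),interpolation=cv2.INTER_CUBIC)
cv2.imwrite('pics/z1.png',np.hstack([A,B])[:,:,::-1])
# top: rest points
c=b['c'];d=b['d']
for n,(u0,u1,v0,v1) in dict(m=(190,212,140,190),cup=(340,378,112,156)).items():
    q=c[v0:v1,u0:u1].reshape(-1,3)
    if n=='cup':
        q=q[q[:,2]>.075]; print(len(q),q.min(0),q.max(0),np.median(q[:,2]))
```

```text
123 [ 0.2651055  -0.17264599  0.07525579] [0.63972299 0.15256107 1.16940411] 0.08447694387189619
```

View pics/z1.png

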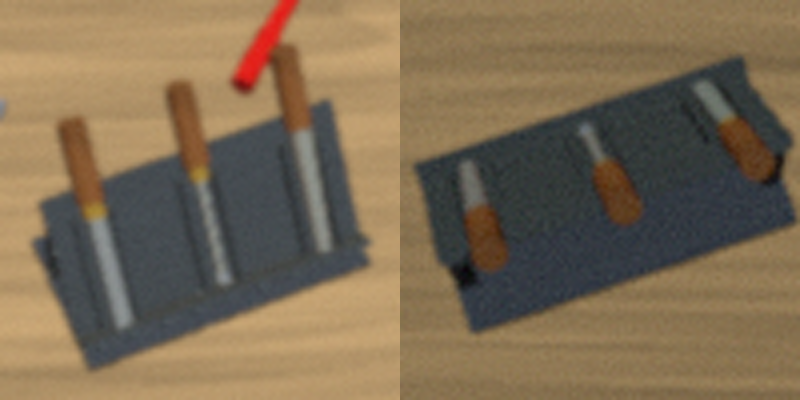

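```bash
cat > fit.py <<'E'
from h import *
from scipy.optimize import least_squares
def fit(P,x0=None):
    # P surface points on handle: cylinder r=11, axis by point (x,y at z=0.13) & dir; P visible
    def res(p):
        d=np.array([p[2],p[3],1]);d/=np.linalg.norm(d)
        w=P-np.array([p[0],p[1],.13]); w=w-np.outer(w@d,d)
        return np.linalg.norm(w,axis=1)-.011
    r=least_squares(res,x0,loss='soft_l1',f_scale=.002)
    return r.x,np.sqrt(np.mean(r.fun**2))
E
python3 - <<'E'
from fit import *
allP=[]
for n,(u0,u1,v0,v1) in dict(scene=(286,312,176,235),top=(188,212,142,184)).items():
    z=np.load('/tmp/%s1.npz'%n); c=z['c'][v0:v1,u0:u1].reshape(-1,3); im=z['img'][v0:v1,u0:u1].reshape(-1,3).astype(int)
    br=(im[:,0]>im[:,2]+50)&(im[:,1]>im[:,2]+5)&(c[:,2]>.095)&(c[:,2]<.3)
    P=c[br]; print(n,len(P),P.mean(0).round(3),P.min(0).round(3),P.max(0).round(3))
    if n=='scene': S=P
    allP.append(P)
for P in allP+[np.vstack(allP)]:
    x,r=fit(P,[.5,.27,-.66,-.23]); print(x.round(4),r, 'tilt',np.degrees(np.arctan(np.hypot(x[2],x[3]))),'az',np.degrees(np.arctan2(x[3],x[2])))
    d=np.array([x[2],x[3],1]);d/=np.linalg.norm(d); s=(P-[x[0],x[1],.13])@d; print('end',(np.array([x[0],x[1],.13])+d*np.percentile(s,99)).round(4))
z=np.load('/tmp/top1.npz'); q=z['c'][112:156,340:378].reshape(-1,3); q=q[(q[:,2]>.08)&(q[:,2]<.09)]
A=np.c_[2*q[:,:2],np.ones(len(q))]; o=np.linalg.lstsq(A,(q[:,:2]**2).sum(1),rcond=None)[0]; print('cup',o[:2],np.sqrt(o[2]+o[:2]@o[:2]),q.min(0),q.max(0))
z=np.load('/tmp/scene1.npz'); q=z['c'][228:270,140:172].reshape(-1,3); q=q[(q[:,2]>.08)&(q[:,2]<.09)]
print(len(q),q.min(0),q.max(0))
E
```

```text
scene 146 [0.496 0.267 0.145] [0.467 0.253 0.115] [0.518 0.284 0.173]
top 106 [0.489 0.267 0.154] [0.47  0.255 0.105] [0.514 0.302 0.174]
[ 0.4961  0.2689 -0.634  -0.1737] 0.0022022178811387074 tilt 33.319966631865206 az -164.67710088167522
end [0.4742 0.2629 0.1647]
[ 0.4968  0.271  -0.6255 -0.4021] 0.004093756544535186 tilt 36.63404179432525 az -147.26045540712784
end [0.4743 0.2565 0.166 ]
[ 0.4965  0.2695 -0.6516 -0.192 ] 0.003333324274110056 tilt 34.18812149506016 az -163.57983184136435
end [0.4729 0.2626 0.1661]
cup [ 0.61650179 -0.15056423] 0.02166265434369711 [ 0.59436611 -0.17264599  0.080103  ] [ 0.63972299 -0.12745224  0.08869695]
75 [ 0.59578048 -0.17446257  0.08033238] [ 0.64307701 -0.1292986   0.08935394]
```

Run:
```python
from h import *
z=np.load('/tmp/scene1.npz'); q=z['c'][105:200,368:452].reshape(-1,3)
q=q[(q[:,2]>.06)&(q[:,2]<.6)&(q[:,1]>.4)];
for a in np.arange(.06,.4,.04):
    k=q[(q[:,2]>a)&(q[:,2]<a+.04)]
    if len(k): print(round(a,2),len(k),np.percentile(k,2,axis=0).round(3),np.percentile(k,98,axis=0).round(3))
z=np.load('/tmp/top1.npz'); q=z['c'].reshape(-1,3); q=q[(q[:,2]>.03)&(q[:,2]<.5)&(q[:,1]>.3)&(q[:,0]>.1)]
p=z['c']
for v in range(180,370,15): print(v,[tuple(p[v,u].round(2)) for u in (45,60,75,90,100)])
```

```text
0.06 579 [0.268 0.557 0.061] [0.453 0.714 0.099]
0.1 639 [0.274 0.548 0.101] [0.453 0.714 0.139]
0.14 670 [0.269 0.557 0.141] [0.452 0.714 0.179]
0.18 750 [0.273 0.548 0.181] [0.453 0.714 0.219]
0.22 2919 [0.256 0.559 0.223] [0.451 0.716 0.244]
180 [(np.float64(0.44), np.float64(0.6), np.float64(0.24)), (np.float64(0.44), np.float64(0.56), np.float64(0.24)), (np.float64(0.49), np.float64(0.63), np.float64(0.0)), (np.float64(0.49), np.float64(0.59), np.float64(0.0)), (np.float64(0.49), np.float64(0.56), np.float64(0.0))]
195 [(np.float64(0.41), np.float64(0.59), np.float64(0.24)), (np.float64(0.41), np.float64(0.56), np.float64(0.24)), (np.float64(0.42), np.float64(0.56), np.float64(0.17)), (np.float64(0.44), np.float64(0.56), np.float64(0.07)), (np.float64(0.45), np.float64(0.56), np.float64(0.0))]
210 [(np.float64(0.38), np.float64(0.59), np.float64(0.24)), (np.float64(0.38), np.float64(0.56), np.float64(0.23)), (np.float64(0.39), np.float64(0.56), np.float64(0.15)), (np.float64(0.4), np.float64(0.56), np.float64(0.06)), (np.float64(0.41), np.float64(0.56), np.float64(-0.0))]
225 [(
[... 2122 characters left out ...]
(0.6), np.float64(0.0)), (np.float64(0.09), np.float64(0.56), np.float64(0.0)), (np.float64(0.09), np.float64(0.54), np.float64(0.0))]
345 [(np.float64(0.05), np.float64(0.67), np.float64(-0.0)), (np.float64(0.05), np.float64(0.64), np.float64(0.0)), (np.float64(0.05), np.float64(0.6), np.float64(-0.0)), (np.float64(0.05), np.float64(0.56), np.float64(-0.0)), (np.float64(0.05), np.float64(0.53), np.float64(0.0))]
360 [(np.float64(0.18), np.float64(0.32), np.float64(0.78)), (np.float64(0.18), np.float64(0.32), np.float64(0.77)), (np.float64(0.18), np.float64(0.31), np.float64(0.75)), (np.float64(0.17), np.float64(0.31), np.float64(0.72)), (np.float64(0.17), np.float64(0.3), np.float64(0.71))]
```

send_rows([
  {"dz": -30, "grip": 1},
  {"dz": -40},
  {"turn": -0.12},
  {"turn": -0.12},
  {"turn": -0.12},
  {"turn": -0.12},
  {"turn": -0.13},
  {"dx": -16, "dy": -35},
  {"dx": -16, "dy": -35},
  {"dx": -16, "dy": -35},
  {"dx": -16, "dy": -35},
  {"dx": -16, "dy": -35},
  {"dx": -16, "dy": -35},
  {"dx": -16, "dy": -35},
  {"dx": -16, "dy": -35},
  {"dx": -16, "dy": -35},
  {},
  {},
], force=10)

```text
schema error: expected keys grip, dx, dy, dz, turn
```

Run:
```python
from h import *
from scipy.spatial.transform import Rotation as R
s=get_state(); print(s['clock'],s['tool_pos'],np.round(s['q'],2)); print(R.from_quat(s['eef_rot']).as_matrix().round(3))
p=snapshot('wrist'); save(p,'w1'); c=cloud(p); np.savez('/tmp/w1.npz',c=c,img=p['img'],d=p['depth'])
for t in ['mandrel_mid','file_mid','burnisher_mid']:
    for r in regions_of(p,t)[:3]:
        m=r['pixels']&(p['depth']>0); print(t,round(r['score'],2),r['extent'],m.sum(),np.median(c[m],0).round(3) if m.any() else None)
```

```text
0.5 [0.18516121 0.59696534 0.2387081 ] [-1.24  0.69 -0.19  1.57  0.16  0.9  -0.22]
[[-0.955  0.296 -0.   ]
 [ 0.296  0.955  0.   ]
 [ 0.     0.    -1.   ]]
mandrel_mid 0.7 [77.0, 267.6, 88.3, 294.8] 202 [0.261 0.323 0.011]
```

View pics/w1.png

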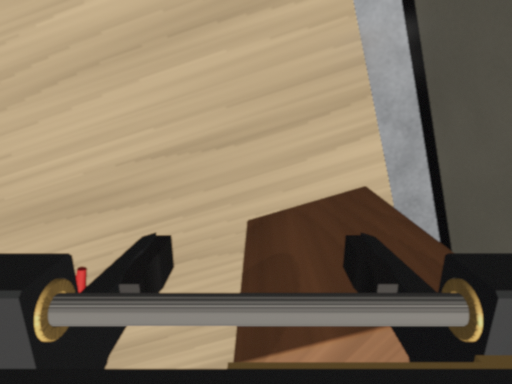

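send_rows([
  {"dx": 0, "dy": 0, "dz": -30, "turn": 0, "grip": 1},
  {"dx": 0, "dy": 0, "dz": -40, "turn": 0, "grip": 1},
  {"dx": 0, "dy": 0, "dz": 0, "turn": -0.12, "grip": 1},
  {"dx": 0, "dy": 0, "dz": 0, "turn": -0.12, "grip": 1},
  {"dx": 0, "dy": 0, "dz": 0, "turn": -0.12, "grip": 1},
  {"dx": 0, "dy": 0, "dz": 0, "turn": -0.12, "grip": 1},
  {"dx": 0, "dy": 0, "dz": 0, "turn": -0.13, "grip": 1},
  {"dx": -16, "dy": -35, "dz": 0, "turn": 0, "grip": 1},
  {"dx": -16, "dy": -35, "dz": 0, "turn": 0, "grip": 1},
  {"dx": -16, "dy": -35, "dz": 0, "turn": 0, "grip": 1},
  {"dx": -16, "dy": -35, "dz": 0, "turn": 0, "grip": 1},
  {"dx": -16, "dy": -35, "dz": 0, "turn": 0, "grip": 1},
  {"dx": -16, "dy": -35, "dz": 0, "turn": 0, "grip": 1},
  {"dx": -16, "dy": -35, "dz": 0, "turn": 0, "grip": 1},
  {"dx": -16, "dy": -35, "dz": 0, "turn": 0, "grip": 1},
  {"dx": -16, "dy": -35, "dz": 0, "turn": 0, "grip": 1},
  {"dx": -16, "dy": -35, "dz": 0, "turn": 0, "grip": 1},
  {"dx": 0, "dy": 0, "dz": 0, "turn": 0, "grip": 1},
  {"dx": 0, "dy": 0, "dz": 0, "turn": 0, "grip": 1},
], force=10)

```text
clock: 2.6
tool_pos: [0.4446, 0.3116, 0.3087]
eef_rot: [-0.153, 0.988, 0.0, -0.0]
contact_force: [-0.1, 0.6, 0.0]
opening: 1.002
```

Run:
```python
from h import *
from scipy.spatial.transform import Rotation as R
s=get_state(); print(s['clock'],s['tool_pos'],np.round(s['q'],2)); print(R.from_quat(s['eef_rot']).as_matrix().round(3))
p=snapshot('wrist'); save(p,'w2'); c=cloud(p); np.savez('/tmp/w2.npz',c=c,img=p['img'],d=p['depth'])
for t in ['mandrel_mid','file_mid','burnisher_mid']:
    for r in regions_of(p,t)[:3]:
        m=r['pixels']&(p['depth']>0); print(t,round(r['score'],2),r['extent'],m.sum(),np.median(c[m],0).round(3) if m.any() else None)
```

```text
2.6 [0.444608   0.31156347 0.30871154] [-0.45  0.51 -0.39  1.72  0.23  0.96  0.95]
[[-0.953 -0.302 -0.   ]
 [-0.302  0.953  0.   ]
 [-0.     0.    -1.   ]]
mandrel_mid 0.7 [188.7, 187.1, 224.6, 238.6] 852 [0.486 0.27  0.157]
mandrel_mid 0.21 [16.4, 195.0, 110.2, 239.6] 1619 [0.55  0.115 0.139]
file_mid 0.72 [15.2, 193.3, 111.4, 239.1] 1586 [0.549 0.115 0.141]
```

View pics/w2.png

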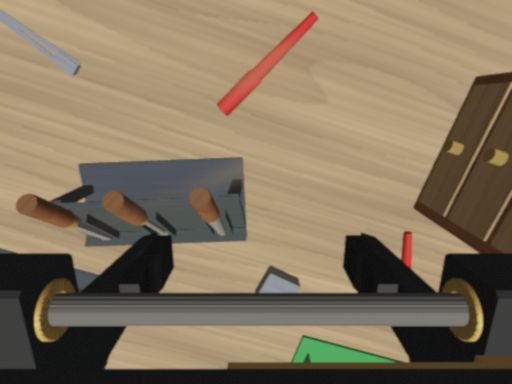

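Run:
```python
from fit import *
z=np.load('/tmp/w2.npz'); v0,v1,u0,u1=183,245,183,232
c=z['c'][v0:v1,u0:u1].reshape(-1,3); im=z['img'][v0:v1,u0:u1].reshape(-1,3).astype(int)
br=(im[:,0]>im[:,2]+50)&(c[:,2]>.105)&(c[:,2]<.3); P=c[br]
x,r=fit(P,[.5,.27,-.66,-.23]); print(len(P),x.round(4),r,'tilt',np.degrees(np.arctan(np.hypot(x[2],x[3]))),'az',np.degrees(np.arctan2(x[3],x[2])))
d=np.array([x[2],x[3],1]);d/=np.linalg.norm(d); s=(P-[x[0],x[1],.13])@d; e=np.array([x[0],x[1],.13])+d*np.percentile(s,99); print('end',e.round(4),P.max(0),P.min(0), 'grasp', e-d*.022)
# rest back edge direction
q=z['c'][150:250,75:250].reshape(-1,3)
```

```text
596 [ 0.4969  0.2687 -0.7449 -0.1667] 0.0035337536393457956 tilt 37.35542335493176 az -167.38900623336482
end [0.4719 0.2632 0.1635] [0.516332   0.28225398 0.16971312] [0.4679248  0.25215393 0.11767371] grasp [0.48496626 0.26606832 0.14600427]
```

send_rows([
  {"dx": -13, "dy": -28, "dz": 0, "turn": 0, "grip": 0.75},
  {"dx": -13, "dy": -28, "dz": 0, "turn": 0, "grip": 0.75},
  {"dx": 0, "dy": 0, "dz": 40, "turn": 0, "grip": 0.75},
  {"dx": 0, "dy": 0, "dz": 40, "turn": 0, "grip": 0.75},
  {"dx": 0, "dy": 0, "dz": 35, "turn": 0, "grip": 0.75},
  {"dx": 0, "dy": 0, "dz": 25, "turn": 0, "grip": 0.75},
  {"dx": 0, "dy": 0, "dz": 0, "turn": 0, "grip": 0.75},
  {"dx": 0, "dy": 0, "dz": 0, "turn": 0, "grip": 0.75},
], force=10)

```text
clock: 3.6
tool_pos: [0.4856, 0.268, 0.1692]
eef_rot: [-0.155, 0.988, 0.0, -0.0]
contact_force: [0.1, -0.2, 0.6]
opening: 0.749
```

Run:
```python
from h import *
p=snapshot('wrist'); save(p,'w3')
s=get_state(); print(s['tool_pos'],s['contact_force'],s['opening'])
```

```text
[0.48623257 0.26811741 0.16994412] [-0.5743995  -0.18119447 -0.23547465] 0.7520403052968159
```

View pics/w3.png

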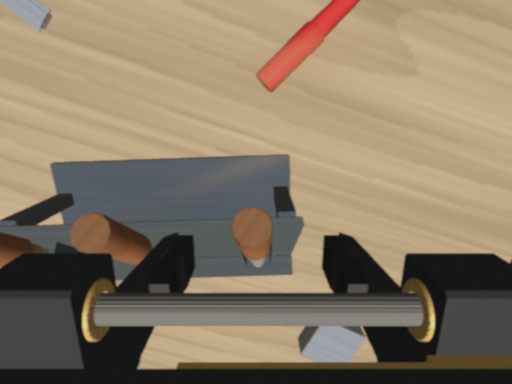

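send_rows([
  {"dx": 0, "dy": 0, "dz": 24, "turn": 0, "grip": 0.75},
  {"dx": 0, "dy": -1.5, "dz": 20, "turn": 0, "grip": 0.75},
  {"dx": 0, "dy": 0, "dz": 0, "turn": 0, "grip": 0.75},
  {"dx": 0, "dy": 0, "dz": 0, "turn": 0, "grip": 0},
  {"dx": 0, "dy": 0, "dz": 0, "turn": 0, "grip": 0},
  {"dx": 0, "dy": 0, "dz": 0, "turn": 0, "grip": 0},
  {"dx": 0, "dy": 0, "dz": 0, "turn": 0, "grip": 0},
  {"dx": 0, "dy": 0, "dz": 0, "turn": 0, "grip": 0},
  {"dx": 0, "dy": 0, "dz": 0, "turn": 0, "grip": 0},
  {"dx": 0, "dy": 0, "dz": 0, "turn": 0, "grip": 0},
], force=10)

```text
clock: 4.65
tool_pos: [0.4864, 0.2655, 0.1249]
eef_rot: [-0.154, 0.988, 0.0, 0.0]
contact_force: [0.2, -0.5, 1.5]
opening: 0.241
```

Run:
```python
from h import *
p=snapshot('wrist'); save(p,'w4')
s=get_state(); print(s['tool_pos'],s['contact_force'],s['opening'])
```

```text
[0.48640041 0.26547704 0.12487208] [-1.44066192 -0.15482314  2.24325236] 0.24043820173699232
```

View pics/w4.png

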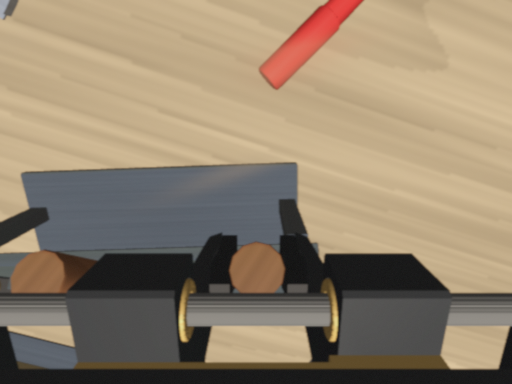

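send_rows([
  {"dx": 0, "dy": 0, "dz": -8, "turn": 0, "grip": 0},
  {"dx": 0, "dy": 0, "dz": -15, "turn": 0, "grip": 0},
  {"dx": 0, "dy": 0, "dz": -20, "turn": 0, "grip": 0},
  {"dx": 0, "dy": 0, "dz": -20, "turn": 0, "grip": 0},
  {"dx": 0, "dy": 0, "dz": -20, "turn": 0, "grip": 0},
  {"dx": 0, "dy": 0, "dz": -20, "turn": 0, "grip": 0},
  {"dx": 0, "dy": 0, "dz": -20, "turn": 0, "grip": 0},
  {"dx": 0, "dy": 0, "dz": -20, "turn": 0, "grip": 0},
  {"dx": 0, "dy": 0, "dz": -7, "turn": 0, "grip": 0},
  {"dx": 0, "dy": 0, "dz": 0, "turn": 0, "grip": 0},
], force=10)

```text
clock: 5.7
tool_pos: [0.4865, 0.2655, 0.2755]
eef_rot: [-0.154, 0.988, 0.0, 0.001]
contact_force: [-0.1, 0.5, -2.7]
opening: 0.239
```

Run:
```python
from h import *
p=snapshot('wrist'); save(p,'w5')
p2=snapshot('scene'); save(p2,'s5'); c=cloud(p2)
r=regions_of(p2,'mandrel_mid')
for x in r[:4]: 
    m=x['pixels']&(p2['depth']>0); print(x['score'],x['extent'],np.median(c[m],0).round(3))
A=p['img']; B=cv2.resize(p2['img'][110:270,200:360],(384,384),interpolation=cv2.INTER_CUBIC)
cv2.imwrite('pics/c5.png',cv2.resize(np.hstack([A,B]),(800,343))[:,:,::-1])
s=get_state(); print(s['tool_pos'],s['contact_force'],s['opening'])
```

```text
0.78 [389.1, 207.5, 420.5, 253.9] [0.581 0.602 0.017]
0.76 [296.7, 153.8, 311.7, 205.6] [0.506 0.279 0.231]
0.68 [279.0, 174.7, 296.5, 193.0] [0.371 0.264 0.021]
[0.48569984 0.26482133 0.27364742] [-0.18235431 -0.3150731  -1.58480116] 0.2435154458736785
```

View pics/c5.png

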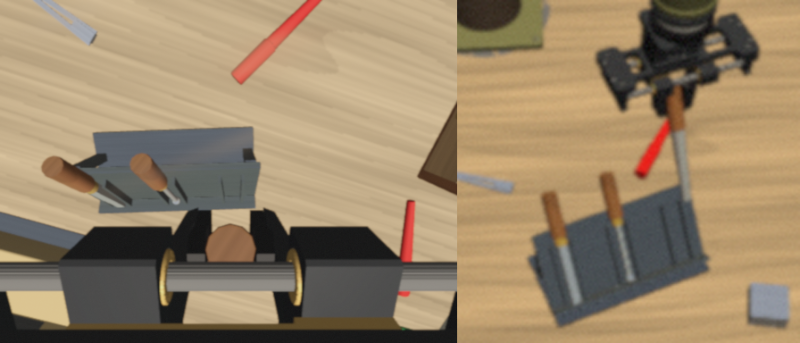

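```bash
cat > tilt.py <<'E'
from h import *
from scipy.optimize import least_squares
def tilt(cam='scene',name=None):
    p=snapshot(cam); c=cloud(p); s=get_state(); g=np.array(s['tool_pos'])+[0,0,.019]
    if name: save(p,name)
    # points of steel/handle below gripper near the hang region
    w=c-g; H=(p['depth']>0)&(np.hypot(w[...,0],w[...,1])<.12)&(w[...,2]<-.0)&(w[...,2]>-.17)
    best=None
    for r in regions_of(p,'mandrel_mid'):
        m=r['pixels']&H
        if m.sum()>60 and (best is None or m.sum()>best.sum()): best=m
    if best is None: print('not found');return
    m=cv2.erode(best.astype(np.uint8),np.ones((1,3)))>0
    P=c[m]; P=P[P[:,2]<g[2]-.02]
    def res(x,P=P):
        d=np.array([x[0],x[1],1]);d/=np.linalg.norm(d)
        q=P-(g+[x[2],x[3],0]); t=q@d; a=-t # distance below grasp
        rad=np.where(a<.043,.011,.0095-(a-.043)/.105*.0035)
        return np.r_[np.linalg.norm(q-np.outer(t,d),axis=1)-rad, np.array(x[2:])*3]
    r=least_squares(res,[-.3,-.1,0,0],loss='soft_l1',f_scale=.003)
    x=r.x; print(cam,len(P),'clock',round(s['clock'],2),'tilt',np.degrees(np.arctan(np.hypot(x[0],x[1]))).round(1),'az',np.degrees(np.arctan2(x[1],x[0])).round(1),'off',x[2:].round(4),'rms',np.sqrt(np.mean(r.fun**2)).round(4),'lowz',P[:,2].min().round(3),'low pt',P[P[:,2].argmin()].round(3),'g',g.round(4))
E
python3 - <<'E'
from tilt import *
tilt('scene'); tilt('top')
E
```

```text
scene 106 clock 5.9 tilt 28.0 az -165.6 off [-0.      0.0003] rms 0.002 lowz 0.171 low pt [0.548 0.286 0.171] g [0.4857 0.2649 0.2926]
not found
```

send_rows([
  {"dx": 0, "dy": 0, "dz": 0, "turn": 0, "grip": 0},
  {"dx": 0, "dy": 0, "dz": 0, "turn": 0, "grip": 0},
  {"dx": 0, "dy": 0, "dz": 0, "turn": 0, "grip": 0},
], force=5)

```text
clock: 6.35
tool_pos: [0.4863, 0.2654, 0.2746]
eef_rot: [-0.154, 0.988, 0.0, -0.0]
contact_force: [1.3, 0.0, -1.6]
opening: 0.247
```

Run:
```python
from tilt import *
tilt('scene')
```

```text
scene 121 clock 6.4 tilt 17.5 az -161.0 off [0.0014 0.0001] rms 0.0019 lowz 0.162 low pt [0.534 0.28  0.162] g [0.4863 0.2654 0.2937]
```

send_rows([
  {"dx": 0, "dy": 0, "dz": 0, "turn": 0, "grip": 0},
  {"dx": 0, "dy": 0, "dz": 0, "turn": 0, "grip": 0},
  {"dx": 0, "dy": 0, "dz": 0, "turn": 0, "grip": 0},
], force=3.5)

```text
clock: 6.75
tool_pos: [0.4863, 0.2654, 0.2747]
eef_rot: [-0.154, 0.988, 0.0, 0.0]
contact_force: [-0.0, -0.2, -2.0]
opening: 0.249
```

Run:
```python
from tilt import *
tilt('scene')
```

```text
scene 118 clock 6.8 tilt 17.7 az -155.9 off [ 0.002  -0.0002] rms 0.0018 lowz 0.158 low pt [0.531 0.281 0.158] g [0.4864 0.2654 0.2937]
```

send_rows([
  {"dx": 0, "dy": 0, "dz": 0, "turn": 0, "grip": 0},
  {"dx": -14, "dy": 0, "dz": 0, "turn": 0, "grip": 0},
  {"dx": -11, "dy": 0, "dz": 0, "turn": 0, "grip": 0},
  {"dx": -8, "dy": 0, "dz": 0, "turn": 0, "grip": 0},
  {"dx": -5, "dy": 0, "dz": 0, "turn": 0, "grip": 0},
  {"dx": -2, "dy": 0, "dz": 0, "turn": 0, "grip": 0},
  {"dx": 0, "dy": 0, "dz": 0, "turn": 0, "grip": 0},
], force=3)

```text
clock: 7.55
tool_pos: [0.5243, 0.2776, 0.2746]
eef_rot: [-0.154, 0.988, 0.0, -0.0]
contact_force: [-0.1, -0.4, -1.6]
opening: 0.247
```

Run:
```python
from tilt import *
tilt('scene','s7')
p=snapshot('wrist'); save(p,'w7')
A=p['img']; B=cv2.resize(cv2.imread('pics/s7.png')[110:270,200:360,::-1],(384,384),interpolation=cv2.INTER_CUBIC)
cv2.imwrite('pics/c7.png',cv2.resize(np.hstack([A,B]),(800,343))[:,:,::-1])
```

```text
scene 112 clock 7.6 tilt 10.0 az -152.9 off [0.0019 0.0004] rms 0.0015 lowz 0.155 low pt [0.551 0.284 0.155] g [0.5241 0.2775 0.2936]
```

View pics/c7.png

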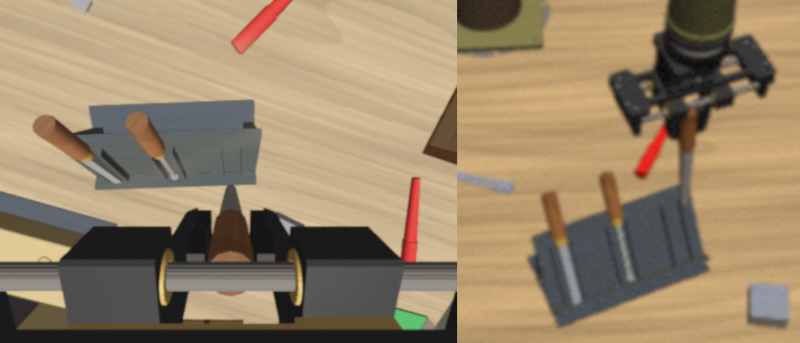

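Run:
```python
from tilt import *
tilt('wrist'); tilt('scene')
p=snapshot('wrist'); c=cloud(p); g=np.array(get_state()['tool_pos'])+[0,0,.019]
w=c-g; H=(p['depth']>0)&(np.hypot(w[...,0],w[...,1])<.07)&(w[...,2]<-.0)&(w[...,2]>-.16)
v,u=np.nonzero(H); 
for r in range(190,300,8):
    k=u[(v==r)&(abs(u-258)<30)]
    if len(k): print(r,k.min(),k.max(),(c[r,k].mean(0)-g).round(4))
```

```text
wrist 739 clock 7.75 tilt 7.1 az -161.3 off [0.0051 0.0016] rms 0.0006 lowz 0.154 low pt [0.54  0.286 0.154] g [0.5241 0.2775 0.2938]
scene 115 clock 7.85 tilt 8.3 az -153.6 off [0.0033 0.0005] rms 0.0018 lowz 0.153 low pt [0.55  0.285 0.153] g [0.5242 0.2775 0.2938]
206 258 258 [ 0.0165  0.005  -0.1448]
214 252 265 [ 0.0123  0.0041 -0.1113]
222 250 267 [ 0.008   0.0027 -0.082 ]
230 248 269 [ 0.0045  0.0016 -0.0585]
238 229 287 [-0.0033 -0.0013 -0.0275]
246 229 287 [-0.0034 -0.0013 -0.0176]
254 234 283 [-0.0028 -0.001  -0.0101]
262 234 283 [-0.0004  0.0002 -0.0071]
270 235 282 [ 0.0026  0.0009 -0.0049]
278 235 282 [ 0.0044  0.0015 -0.001 ]
```

send_rows([
  {"dx": 0, "dy": 0, "dz": -8, "turn": 0, "grip": 0},
  {"dx": 0, "dy": 0, "dz": -20, "turn": 0, "grip": 0},
  {"dx": 0, "dy": 0, "dz": -20, "turn": 0, "grip": 0},
  {"dx": 0, "dy": 0, "dz": -15, "turn": 0, "grip": 0},
  {"dx": 4, "dy": -10, "dz": 0, "turn": 0, "grip": 0},
  {"dx": 4, "dy": -20, "dz": 0, "turn": 0, "grip": 0},
  {"dx": 4, "dy": -30, "dz": 0, "turn": 0, "grip": 0},
  {"dx": 4, "dy": -35, "dz": 0, "turn": 0, "grip": 0},
  {"dx": 4, "dy": -35, "dz": 0, "turn": 0, "grip": 0},
  {"dx": 4, "dy": -35, "dz": 0, "turn": 0, "grip": 0},
  {"dx": 4, "dy": -35, "dz": 0, "turn": 0, "grip": 0},
  {"dx": 4, "dy": -35, "dz": 0, "turn": 0, "grip": 0},
  {"dx": 4, "dy": -35, "dz": 0, "turn": 0, "grip": 0},
  {"dx": 4, "dy": -35, "dz": 0, "turn": 0, "grip": 0},
  {"dx": 4, "dy": -35, "dz": 0, "turn": 0, "grip": 0},
  {"dx": 4, "dy": -35, "dz": 0, "turn": 0, "grip": 0},
  {"dx": 4, "dy": -30, "dz": 0, "turn": 0, "grip": 0},
  {"dx": 4, "dy": -20, "dz": 0, "turn": 0, "grip": 0},
  {"dx": 4, "dy": -12, "dz": 0, "turn": 0, "grip": 0},
  {"dx": 0, "dy": 0, "dz": 0, "turn": 0, "grip": 0},
], force=8)

```text
clock: 9.95
tool_pos: [0.5992, -0.1597, 0.3369]
eef_rot: [-0.152, 0.988, -0.0, -0.001]
contact_force: [-0.1, 0.1, -1.2]
opening: 0.246
```

```bash
cat > cupfit.py <<'E'
from h import *
from scipy.optimize import least_squares
def cupfit(cam):
    p=snapshot(cam); c=cloud(p)
    for r in regions_of(p,'cup')[:2]:
        m=cv2.dilate(r['pixels'].astype(np.uint8),np.ones((5,5)))>0
        q=c[m&(p['depth']>0)]; q=q[(q[:,2]>.015)&(q[:,2]<.095)&(np.hypot(*(q[:,:2]-[.618,-.151]).T)<.04)]
        if len(q)<30: continue
        o=q[q[:,2]>.079]
        f=lambda x: np.hypot(o[:,0]-x[0],o[:,1]-x[1])-.022
        s=least_squares(f,[.618,-.151],loss='soft_l1',f_scale=.002)
        print(cam,round(r['score'],2),len(o),'rim',s.x.round(4),o.min(0).round(3),o.max(0).round(3),np.sqrt(np.mean(s.fun**2)).round(4))
    return p
E
python3 - <<'E'
from tilt import *
from cupfit import *
from scipy.spatial.transform import Rotation as R
s=get_state(); print(s['clock'],s['tool_pos'],np.round(s['q'],2)); print(R.from_quat(s['eef_rot']).as_matrix().round(3)[:2,:2])
tilt('wrist'); p=cupfit('wrist'); save(p,'w8'); cupfit('top'); p=cupfit('scene'); save(p,'s8')
E
```

```text
9.95 [ 0.59916927 -0.15970518  0.33694433] [ 0.39  0.6  -0.37  1.44  0.23  1.15  1.86]
[[-0.954 -0.301]
 [-0.301  0.954]]
wrist 764 clock 10.0 tilt 7.1 az -163.8 off [ 0.0047 -0.0005] rms 0.0005 lowz 0.214 low pt [ 0.616 -0.156  0.214] g [ 0.5996 -0.1573  0.3562]
wrist 0.66 350 rim [ 0.6169 -0.1528] [ 0.594 -0.176  0.079] [ 0.641 -0.129  0.087] 0.0013
top 0.81 100 rim [ 0.6167 -0.1504] [ 0.594 -0.173  0.079] [ 0.64  -0.127  0.091] 0.0013
scene 0.95 73 rim [ 0.6181 -0.1513] [ 0.593 -0.175  0.079] [ 0.642 -0.129  0.09 ] 0.0015
```

View pics/w8.png

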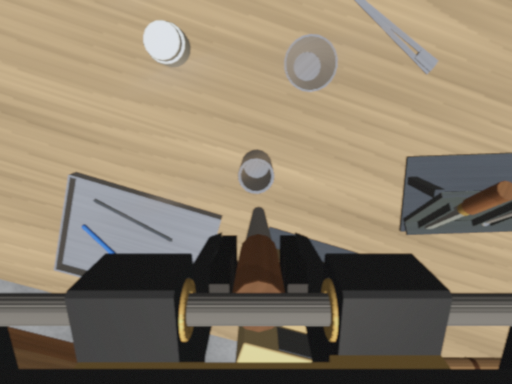

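send_rows([
  {"dx": 0, "dy": 1, "dz": 10, "turn": 0, "grip": 0},
  {"dx": 0, "dy": 0, "dz": 20, "turn": 0, "grip": 0},
  {"dx": 0, "dy": 0, "dz": 25, "turn": 0, "grip": 0},
  {"dx": 0, "dy": 0, "dz": 25, "turn": 0, "grip": 0},
  {"dx": 0, "dy": 0, "dz": 20, "turn": 0, "grip": 0},
  {"dx": 0, "dy": 0, "dz": 10, "turn": 0, "grip": 0},
  {"dx": 0, "dy": 0, "dz": 0, "turn": 0, "grip": 0},
], force=8)

```text
clock: 11.05
tool_pos: [0.5989, -0.1557, 0.226]
eef_rot: [-0.154, 0.988, 0.001, -0.002]
contact_force: [0.5, -1.0, -0.7]
opening: 0.245
```

Run:
```python
from tilt import *
from cupfit import *
tilt('wrist'); p=cupfit('wrist'); save(p,'w9'); p=cupfit('scene'); save(p,'s9')
A=p['img'][170:290,100:220]; A=cv2.resize(A,(384,384),interpolation=cv2.INTER_CUBIC)
B=cv2.resize(cv2.imread('pics/w9.png')[100:300,150:350,::-1],(384,384))
cv2.imwrite('pics/c9.png',np.hstack([A,B])[:,:,::-1])
```

```text
wrist 750 clock 11.1 tilt 7.0 az -160.0 off [0.0041 0.0016] rms 0.0005 lowz 0.108 low pt [ 0.614 -0.148  0.108] g [ 0.5999 -0.1558  0.2463]
wrist 0.73 565 rim [ 0.6169 -0.1529] [ 0.594 -0.176  0.079] [ 0.641 -0.129  0.087] 0.0013
scene 0.72 74 rim [ 0.6184 -0.151 ] [ 0.595 -0.174  0.079] [ 0.641 -0.127  0.089] 0.0016
```

View pics/c9.png

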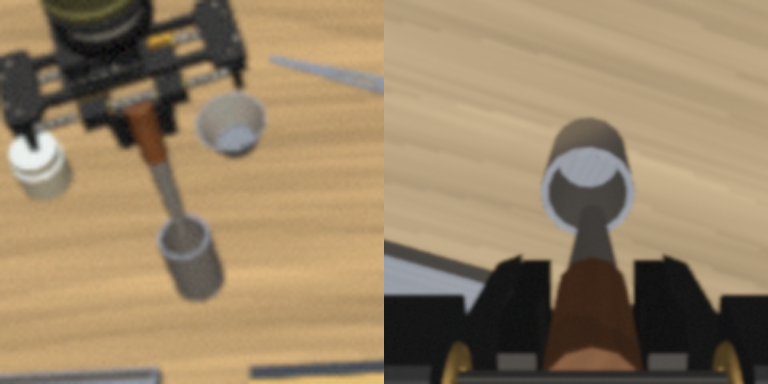

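send_rows([
  {"dx": 0, "dy": -2, "dz": 5, "turn": 0, "grip": 0},
  {"dx": 0, "dy": 0, "dz": 12, "turn": 0, "grip": 0},
  {"dx": 0, "dy": 0, "dz": 12, "turn": 0, "grip": 0},
  {"dx": 0, "dy": 0, "dz": 12, "turn": 0, "grip": 0},
  {"dx": 0, "dy": 0, "dz": 12, "turn": 0, "grip": 0},
  {"dx": 0, "dy": 0, "dz": 12, "turn": 0, "grip": 0},
  {"dx": 0, "dy": 0, "dz": 10, "turn": 0, "grip": 0},
  {"dx": 0, "dy": 0, "dz": 5, "turn": 0, "grip": 0},
  {"dx": 0, "dy": 0, "dz": 0, "turn": 0, "grip": 0},
], force=8)

```text
clock: 12.25
tool_pos: [0.6001, -0.1578, 0.1468]
eef_rot: [-0.154, 0.988, 0.0, -0.001]
contact_force: [0.2, -0.7, -1.6]
opening: 0.245
```

Run:
```python
from tilt import *
from cupfit import *
tilt('wrist'); p=cupfit('wrist'); save(p,'w10'); p=cupfit('scene'); save(p,'s10')
for i in range(3):
  s=get_state(); print(s['clock'],s['tool_pos'],s['contact_force'],s['opening'])
A=p['img'][170:290,100:220]; A=cv2.resize(A,(384,384),interpolation=cv2.INTER_CUBIC)
B=cv2.resize(cv2.imread('pics/w10.png')[100:300,150:350,::-1],(384,384))
cv2.imwrite('pics/c10.png',np.hstack([A,B])[:,:,::-1])
```

```text
not found
wrist 0.8 686 rim [ 0.6171 -0.1529] [ 0.594 -0.176  0.079] [ 0.637 -0.131  0.095] 0.0028
scene 0.68 83 rim [ 0.6162 -0.1521] [ 0.593 -0.175  0.079] [ 0.643 -0.127  0.095] 0.0075
12.55 [ 0.60094675 -0.15797598  0.14824874] [-0.36246727  0.56999507 -2.8176449 ] 0.24447731668765232
12.55 [ 0.60094675 -0.15797598  0.14824874] [-0.36246727  0.56999507 -2.8176449 ] 0.24447731668765232
12.55 [ 0.60094675 -0.15797598  0.14824874] [-0.36246727  0.56999507 -2.8176449 ] 0.24447731668765232
```

View pics/c10.png

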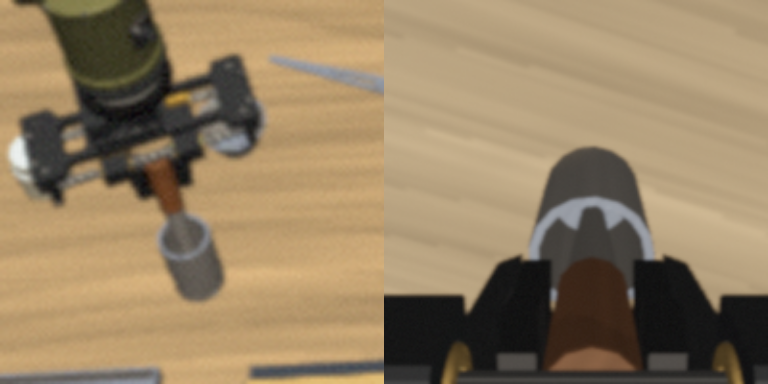

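send_rows([
  {"dx": 0, "dy": 0, "dz": 3, "turn": 0, "grip": 0},
  {"dx": 0, "dy": 0, "dz": 3, "turn": 0, "grip": 0},
  {"dx": 0, "dy": 0, "dz": 2, "turn": 0, "grip": 0},
  {"dx": 0, "dy": 0, "dz": 0, "turn": 0, "grip": 0},
], force=8)

```text
clock: 12.95
tool_pos: [0.6003, -0.1578, 0.1392]
eef_rot: [-0.154, 0.988, 0.0, -0.0]
contact_force: [0.3, -0.0, -1.4]
opening: 0.243
```

send_rows([
  {"dx": 0, "dy": 0, "dz": 1.5, "turn": 0, "grip": 0},
  {"dx": 0, "dy": 0, "dz": 0, "turn": 0, "grip": 0},
], force=8)

```text
clock: 13.15
tool_pos: [0.6005, -0.1579, 0.138]
eef_rot: [-0.154, 0.988, 0.0, -0.0]
contact_force: [-0.1, 0.8, -1.6]
opening: 0.245
```

send_rows([
  {"dx": 0, "dy": 0, "dz": 1.5, "turn": 0, "grip": 0},
  {"dx": 0, "dy": 0, "dz": 0, "turn": 0, "grip": 0},
], force=8)

```text
clock: 13.35
tool_pos: [0.6005, -0.1579, 0.1365]
eef_rot: [-0.154, 0.988, 0.0, -0.0]
contact_force: [0.9, 0.2, -1.5]
opening: 0.244
```

send_rows([
  {"dx": 0, "dy": 0, "dz": 1.5, "turn": 0, "grip": 0},
  {"dx": 0, "dy": 0, "dz": 0, "turn": 0, "grip": 0},
], force=8)

```text
clock: 13.55
tool_pos: [0.6005, -0.1579, 0.135]
eef_rot: [-0.154, 0.988, 0.0, -0.0]
contact_force: [-0.3, -0.9, -1.2]
opening: 0.249
```

send_rows([
  {"dx": 0, "dy": 0, "dz": 1.5, "turn": 0, "grip": 0},
  {"dx": 0, "dy": 0, "dz": 0, "turn": 0, "grip": 0},
], force=8)

```text
clock: 13.75
tool_pos: [0.6007, -0.1579, 0.1338]
eef_rot: [-0.154, 0.988, -0.0, 0.0]
contact_force: [-0.8, 0.6, -0.6]
opening: 0.245
```

send_rows([
  {"dx": 0, "dy": 0, "dz": 1.5, "turn": 0, "grip": 0},
  {"dx": 0, "dy": 0, "dz": 0, "turn": 0, "grip": 0},
], force=8)

```text
clock: 13.95
tool_pos: [0.6015, -0.1579, 0.1333]
eef_rot: [-0.154, 0.988, -0.0, 0.001]
contact_force: [-1.7, -0.2, 5.1]
opening: 0.246
```

Run:
```python
from h import *
from fit import fit
p=snapshot('wrist'); save(p,'w11'); q=snapshot('scene'); c=cloud(p); s=get_state();g=np.array(s['tool_pos'])+[0,0,.019]; print(s['contact_force'],g)
for im,cc,n in ((p['img'],c,'w'),(q['img'],cloud(q),'s')):
    i=im.astype(int); w=cc-g
    H=(i[...,0]>i[...,2]+30)&(np.abs(w)<.05).all(-1)&(w[...,2]<.03); P=cc[H]
    x,r=fit(P-[0,0,g[2]-.13-.0],[g[0],g[1],-.12,-.04]); d=np.array([x[2],x[3],1]);d/=np.linalg.norm(d)
    t=(P-[x[0],x[1],g[2]])@d
    print(n,len(P),'tilt',np.degrees(np.arctan(np.hypot(x[2],x[3]))),np.degrees(np.arctan2(x[3],x[2])),x[:2]-g[:2],r,'end above g',np.percentile(t,[1,99]))
A=q['img'][170:290,100:220]; A=cv2.resize(A,(384,384),interpolation=cv2.INTER_CUBIC)
B=cv2.resize(p['img'][100:300,150:350],(384,384))
cv2.imwrite('pics/c11.png',np.hstack([A,B])[:,:,::-1])
```

```text
[-1.53589486 -0.0980603   5.29077012] [ 0.60149817 -0.15790079  0.15238699]
w 2422 tilt 6.287377647219921 -159.05963216594358 [0.00517462 0.00186529] 0.003228128268466374 end above g [-0.03444929  0.02533176]
s 156 tilt 7.58451645774019 -156.39138977544215 [0.00390156 0.00179211] 0.004555171344387329 end above g [-0.04032955  0.0298981 ]
```

View pics/c11.png

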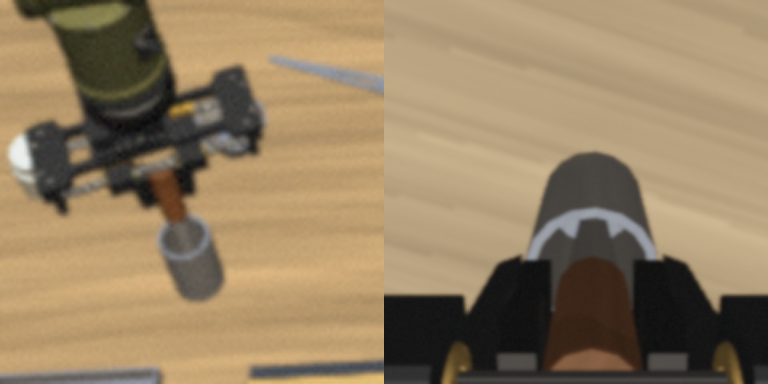

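send_rows([
  {"dx": 0, "dy": 0, "dz": 0, "turn": 0, "grip": 0},
  {"dx": 2, "dy": 0, "dz": 0, "turn": 0, "grip": 0},
  {"dx": 3, "dy": 0, "dz": 0, "turn": 0, "grip": 0},
  {"dx": 3, "dy": 0, "dz": 0, "turn": 0, "grip": 0},
  {"dx": 3, "dy": 0, "dz": 0, "turn": 0, "grip": 0},
  {"dx": 0, "dy": 0, "dz": 0, "turn": 0, "grip": 0},
], force=3)

```text
clock: 14.65
tool_pos: [0.5893, -0.1615, 0.1317]
eef_rot: [-0.154, 0.988, 0.0, -0.001]
contact_force: [0.1, 0.4, -2.0]
opening: 0.248
```

Run:
```python
from h import *
from cupfit import cupfit
p=snapshot('wrist'); q=snapshot('scene'); s=get_state(); print(s['tool_pos'],s['contact_force'],s['opening'])
cupfit('scene')
A=q['img'][170:290,100:220]; A=cv2.resize(A,(384,384),interpolation=cv2.INTER_CUBIC)
B=cv2.resize(p['img'][100:300,150:350],(384,384))
cv2.imwrite('pics/c12.png',np.hstack([A,B])[:,:,::-1])
```

```text
[ 0.58962396 -0.16127642  0.13176647] [-0.32716975 -0.010998   -1.55670275] 0.24793971897692768
scene 0.65 88 rim [ 0.6196 -0.1508] [ 0.593 -0.175  0.079] [ 0.642 -0.128  0.094] 0.0064
```

View pics/c12.png

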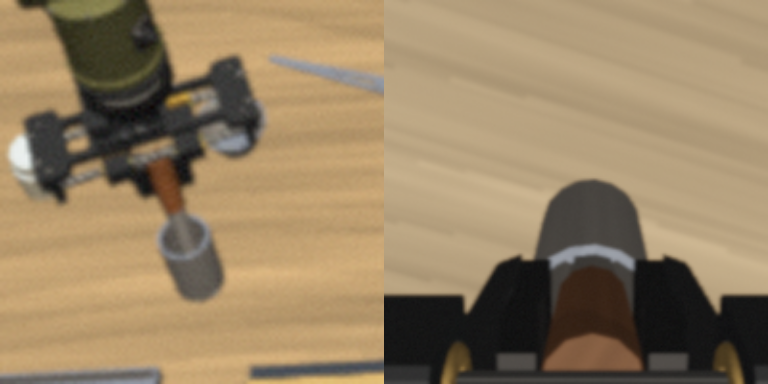

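send_rows([
  {"dx": 0, "dy": 0, "dz": 1, "turn": 0, "grip": 0},
  {"dx": 0, "dy": 0, "dz": 0, "turn": 0, "grip": 0},
], force=3)

```text
clock: 15.05
tool_pos: [0.5903, -0.1612, 0.1314]
eef_rot: [-0.154, 0.988, -0.0, 0.0]
contact_force: [-0.4, 0.1, 1.7]
opening: 0.249
```

send_rows([
  {"dx": 0, "dy": 0, "dz": 1, "turn": 0, "grip": 0},
  {"dx": 0, "dy": 0, "dz": 0, "turn": 0, "grip": 0},
], force=3)

```text
clock: 15.25
tool_pos: [0.5904, -0.1612, 0.1305]
eef_rot: [-0.154, 0.988, -0.0, 0.0]
contact_force: [-1.2, 0.4, 3.4]
opening: 0.248
```

send_rows([
  {"dx": 0, "dy": 0, "dz": 1, "turn": 0, "grip": 0},
  {"dx": 0, "dy": 0, "dz": 0, "turn": 0, "grip": 0},
], force=3)

```text
clock: 15.45
tool_pos: [0.5902, -0.1612, 0.1293]
eef_rot: [-0.154, 0.988, -0.0, 0.0]
contact_force: [-0.8, 0.5, 4.1]
opening: 0.248
```

On the bottom: the force turned upward. I'll open gradually.

send_rows([
  {"dx": 0, "dy": 0, "dz": 0, "turn": 0, "grip": 0.25},
  {"dx": 0, "dy": 0, "dz": 0, "turn": 0, "grip": 0.26},
  {"dx": 0, "dy": 0, "dz": 0, "turn": 0, "grip": 0.28},
  {"dx": 0, "dy": 0, "dz": 0, "turn": 0, "grip": 0.32},
  {"dx": 0, "dy": 0, "dz": 0, "turn": 0, "grip": 0.4},
  {"dx": 0, "dy": 0, "dz": 0, "turn": 0, "grip": 0.5},
  {"dx": 0, "dy": 0, "dz": 0, "turn": 0, "grip": 0.6},
  {"dx": 0, "dy": 0, "dz": 0, "turn": 0, "grip": 0.7},
  {"dx": 0, "dy": 0, "dz": 0, "turn": 0, "grip": 0.8},
  {"dx": 0, "dy": 0, "dz": 0, "turn": 0, "grip": 0.8},
], force=3)

```text
clock: 16.45
tool_pos: [0.5901, -0.1613, 0.1292]
eef_rot: [-0.154, 0.988, 0.0, 0.0]
contact_force: [-0.3, -0.1, 0.5]
opening: 0.796
```

Run:
```python
from h import *
p=snapshot('wrist'); q=snapshot('scene'); s=get_state(); print(s['tool_pos'],s['contact_force'],s['opening'])
A=q['img'][170:290,100:220]; A=cv2.resize(A,(384,384),interpolation=cv2.INTER_CUBIC)
B=cv2.resize(p['img'][100:384,114:398],(384,384))
cv2.imwrite('pics/c13.png',np.hstack([A,B])[:,:,::-1])
```

```text
[ 0.59011728 -0.161257    0.12919833] [0.20400301 0.08765984 0.75356847] 0.804720039457531
```

View pics/c13.png

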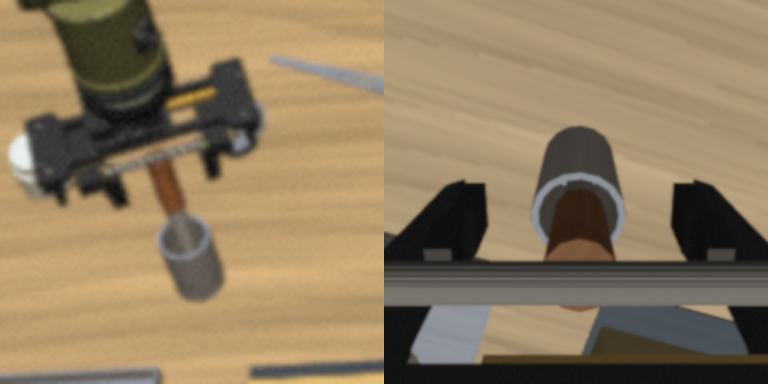

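send_rows([
  {"dx": 0, "dy": 0, "dz": -10, "turn": 0, "grip": 0.8},
  {"dx": 0, "dy": 0, "dz": -25, "turn": 0, "grip": 0.8},
  {"dx": 0, "dy": 0, "dz": -35, "turn": 0, "grip": 0.8},
  {"dx": 0, "dy": 0, "dz": -35, "turn": 0, "grip": 0.8},
  {"dx": 0, "dy": 0, "dz": -35, "turn": 0, "grip": 0.8},
  {"dx": 0, "dy": 0, "dz": -20, "turn": 0, "grip": 0.8},
  {"dx": 40, "dy": 0, "dz": 0, "turn": 0, "grip": 0.8},
  {"dx": 40, "dy": 0, "dz": 0, "turn": 0, "grip": 0.8},
  {"dx": 0, "dy": 0, "dz": 0, "turn": 0, "grip": 0.8},
  {"dx": 0, "dy": 0, "dz": 0, "turn": 0, "grip": 0.8},
  {"dx": 0, "dy": 0, "dz": 0, "turn": 0, "grip": 0.8},
], force=3)

```text
clock: 17.65
tool_pos: [0.5152, -0.1851, 0.2899]
eef_rot: [-0.154, 0.988, 0.0, 0.001]
contact_force: [0.8, 0.5, -0.4]
opening: 0.799
```

Run:
```python
from h import *
from cupfit import cupfit
q=snapshot('scene'); t=snapshot('top'); s=get_state(); print(s['clock'],s['tool_pos'],s['contact_force'],s['opening'])
cupfit('scene'); c=cloud(q)
for r in regions_of(q,'mandrel_mid')[:4]:
    m=r['pixels']&(q['depth']>0); P=c[m]; print(round(r['score'],2),np.median(P,0).round(3),P[P[:,2].argmax()].round(3))
A=q['img'][150:290,80:340]; A=cv2.resize(A,(600,323),interpolation=cv2.INTER_CUBIC)
B=cv2.resize(t['img'][90:210,180:400],(600,327))[:277]
cv2.imwrite('pics/c14.png',np.vstack([A,B])[:,:,::-1])
```

```text
17.75 [ 0.51517305 -0.18486652  0.28937179] [ 0.45964676 -0.60425947  0.22344438] 0.7973626084438286
scene 0.66 85 rim [ 0.6195 -0.1508] [ 0.595 -0.175  0.079] [ 0.643 -0.129  0.094] 0.0061
0.58 [ 0.604 -0.155  0.135] [ 0.598 -0.159  0.177]
0.57 [0.581 0.602 0.017] [0.637 0.624 0.029]
0.53 [0.361 0.269 0.018] [0.368 0.27  0.029]
```

View pics/c14.png

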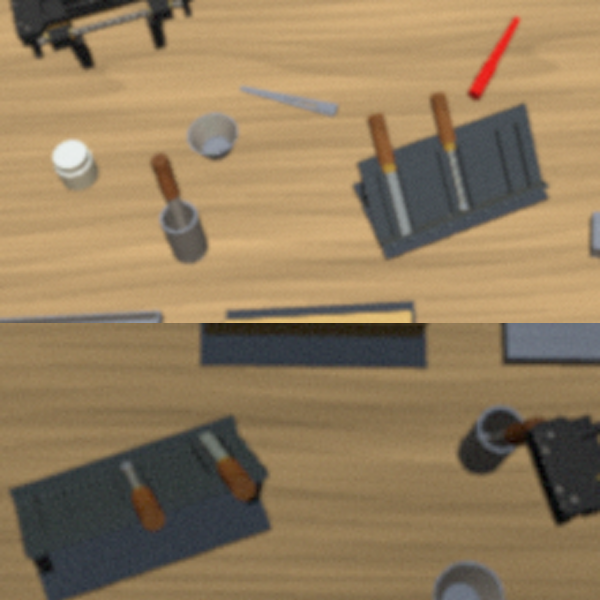

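```bash
python3 -c "
from plant import finish_job; print(finish_job())"
```

```text
the job is handed in; nothing more can be done
None
```

The ring mandrel now stands in the tall steel cup, handle up, and I handed the job in at about 18 s of the 40 s allowed.

- **Picking it up:** I took the mandrel from the rest's left-hand guide, as the robot faces it. It is the only tool of the three with no brass ferrule and a tapering shaft. I gripped it lightly near the handle's end and lifted it straight up. I then eased the grip so it swung from about 35° to about 7° off vertical.
- **Placing it:** I lowered it into the cup until the force reading turned from about −1.5 N to +5 N, meaning its end was on the bottom. I then leaned it gently towards the rim, which appeared to lift the end about a millimetre. I lowered it again until the force read +4 N, and only then opened the fingers.

**Last checks:**
- The handle's highest point is at 177 mm, which fits a leaning mandrel resting on the cup's bottom.
- The cup is upright, within about 2 mm of where it started.
- The file and the burnisher are still in the rest, and the red look-alike tools were not touched.
- The gripper is clear, at about zero force.

**Weaker readings:** The last cup fit from the scene camera was noisier than before (6 mm rms against 1.5 mm), probably because the mandrel now stands in the rim. I did not measure the mandrel's final lean, and the hand-in gave no verdict.

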